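# Rescue the paint marker from under the drying panel

### The job

The orange-capped paint marker has been left in the drying rack under the painted panel. Draw it out without shifting the panel or the pebble on it, then drop it, cap up, into the narrow green marker cup. Leave the cup standing and the other things on the table where they are.

Things in the scene. Friction and masses are not known exactly. Their poses are not given: they have to be found in the camera images.
- rack: low wooden drying rack, fixed; origin on the table under its middle. Two battens along its y axis at x = -100 and +100 mm (18 wide, 170 long, 34 high), joined by two low cross strips, 12 wide and 12 high, at y = -92 and -18 mm. The marker lies on the strips, under the panel, and sticks out at the rack's -y side, turned to the middle of the table.
- panel: painted plywood panel 240 x 160 x 10 mm (x, y, z), 0.5 kg, resting loose on the battens, its underside 34 mm above the table; origin at the centre of its underside. Its open edges are at about y = -80 and +80 mm of the rack.
- pebble: grey flat pebble with a white spot, 62 mm across, 26 mm high, loose on the panel; origin at the centre of its underside
- marker: square white paint marker 150 x 15 x 15 mm, 30 g, orange band and flush 45 mm orange cap. Origin: centre of its underside as it lies; +x runs along it to the cap end. At first it lies level on the strips, underside 12 mm above the table, cap out to the rack's -y side; some 40 to 55 mm of the cap end stick out freely beyond the front strip; 7 mm of air between its top and the panel.
- marker_foot (a point): centre of the marker's plain end face (the end that goes down into the cup), 75 mm from its middle
- marker_cap (a point): centre of the marker's cap end face
- cup: narrow green round marker cup on a dark weighted foot, standing loose, 0.45 kg, empty: foot 72 mm across and 8 mm high, tube 48 mm outside and 40 mm inside diameter, 95 mm high in all, inner floor 11 mm above the table; origin at the centre of its underside, z up
- cup_mouth (a point): centre of the cup's mouth, level with the rim, 95 mm above the table
- spare: other marker, blue cap, same size, lying on the table; to be left alone
- tape: roll of yellow tape lying flat, 90 mm across, 25 high; to be left alone
- jar_red: closed paint jar with red label, 52 mm across, 70 high; to be left alone
- jar_teal: closed paint jar with blue label, 52 mm across, 70 high; to be left alone
- stone2: bare beige pebble, 62 mm across, 26 high, on the table; to be left alone
- eraser: brown cork sanding block 50 x 25 x 14 mm; to be left alone
Not all that is in view belongs to the job. Of the things like the cup, leave any that is yellow; of the rest the larger one is meant. Leave any black look-alike of the marker alone.

How it is judged:
On the way:
1. the marker has been drawn right out from under the panel, on the rack's -y side (y of marker_foot in the frame of rack below -0.085 m), for 0.1 s.
At the end, for the whole second after the job is handed in: The marker stands in the green cup, cap up, its plain end down on the cup's floor (within 30 mm of the cup's underside in height, leaning at most 0.45 rad against the rim); the cup stands on the table; the panel lies on the rack within 15 mm of where it was and the pebble within 20 mm (z of marker_foot in the frame of cup between 0 and 0.03 m and horizontal distance between marker_foot and cup below 0.025 m and angle between marker's own x axis and vertical below 0.45 rad and angle between cup's own z axis and vertical below 0.08 rad and height (world z) of cup below 0.01 m and distance of panel from where it was at the start of the episode below 0.015 m and distance of pebble from where it was at the start of the episode below 0.02 m and angle between panel's own z axis and vertical below 0.05 rad); the robot touches nothing.
It fails at once if the panel is shifted or lifted by more than 15 mm, or tipped (distance of panel from where it was at the start of the episode above 0.015 m or angle between panel's own z axis and vertical above 0.1 rad).
It fails at once if the pebble is shifted by more than 20 mm (distance of pebble from where it was at the start of the episode above 0.02 m).
It fails at once if the cup is knocked over (angle between cup's own z axis and vertical above 0.6 rad).
It fails at once if another thing on the table is shifted by more than 30 mm (distance of any of spare, tape, jar_red, jar_teal, stone2, eraser from where it was at the start of the episode above 0.03 m).
It also fails if it takes over 45 s, if anything falls off the work surface, if the arm or the gripper's body presses on something with over 40 N, if the wrist force passes 120 N, or if a joint passes its speed limit or range.

### The arm

A 6-joint arm with a two-finger parallel gripper is mounted at the origin on the work surface. World frame = base frame: x ahead of the robot, y to its left, z up, the work surface at z = 0. Lengths are in m, angles in rad, forces in N, time in s.
With the tool pointing down it reaches from about 0.35 to 0.975 m from the base axis. Payload 7.1 kg.
Tool frame: the origin (TCP) lies midway between the tips of the shut fingers; the grasp point (between the pads) lies 19 mm behind it; z points along the fingers, y is the line along which they close (so a half turn about z gives the same grasp; the last joint's range is limited). The gripper opens to 88 mm and grips with 3 to 60 N. Pads are 20 mm wide; open, the fingers measure 115 mm over their backs; the gripper's body (75 mm by 178 mm) begins 61 mm behind the grasp point.
Start: joints at [1.295, 0.423, 1.63, -0, 1.089, -0.019], TCP at [0.159, 0.604, 0.223] pointing down, gripper open.
Joint ranges: [-3, 3], [-0.9, 2.11], [0.09, 2.58], [-1.31, 4.45], [0.11, 2.69], [-2.54, 2.54]. Speed limits (rad/s): [2.39, 2.39, 3.01, 3.14, 3.14, 3.14].

### API

Orientations are given as a unit quaternion [w, x, y, z].
In Python, from station import move_pose, movel, movej, command_gripper, wait, inverse_kinematics, read_camera, camera_info, MotionError, job_done, get_time, get_joint_pos, get_qvel, get_effort, get_tcp_pos, get_ee_rot, get_ft_force, get_ft_torque, get_grip_width, get_finger_force gives the robot as it stands. Calls block until the motion is done:
- move_pose(position, orientation): joint-space move of the TCP to a pose.
- movel(position, frame=None, v=0.15, until_force=None): straight line of the TCP; frame=None keeps the orientation; v is the mean speed in m/s. With until_force (N) it stops when the force on the tool has changed by that much, and returns True; else False.
- movej(angles): joint-space move.
- command_gripper(opening): opening from 0.0 (shut) to 1.0 (fully open); the grip force is fixed at half the most; returns when the fingers have stopped.
- wait(seconds).
- inverse_kinematics(position, orientation): joint angles nearest the present ones, or None.
- read_camera(name): name is "scene" or "top" or "wrist"; returns the picture (400x640x3 uint8, red, green, blue); there is no depth.
- camera_info(name): a dict with "intrinsics" (3x3 intrinsics, pixels), "T" (4x4, takes a point from camera to world coordinates); the wrist camera has in their place "tool_from_camera" (4x4, takes a point from camera to tool coordinates, whose origin is the TCP and whose axes are the flange's). Camera axes: x right, y up, looking along -z (the intrinsics and any distortion apply to the point x, -y, -z); pixel columns grow to the right and rows downward; lengths in m; the calibration is good to about 2 mm. A picture is of the moment at which its call begins: read the wrist's pose just before it. camera_info takes no time and is no camera call.
A pose or a line that the arm cannot do raises MotionError and nothing moves.
- job_done(): hands the job in; it is judged then, once.
Readings, each from a call of its own:
- get_time(): time.
- get_joint_pos(): joint angles.
- get_qvel(): joint speeds.
- get_effort(): joint torques, N m.
- get_tcp_pos(): TCP position.
- get_ee_rot(): TCP orientation.
- get_ft_force(): force on the tool from outside, world axes, zero at the start.
- get_ft_torque(): the same for the moment, N m.
- get_grip_width(): opening from 0.0 (shut) to 1.0 (fully open).
- get_finger_force(): force on a finger pad.
Only numpy, scipy, OpenCV 4.12 (cv2) and the standard library are available. Lean on these libraries where they do the work, as an engineer would, in place of code of your own. Each camera call takes 0.05 s, during which the arm holds its last target. There are 200 camera calls.

## Working session

There is one attempt and no reset: what is moved stays moved. The work goes in short steps, each a Python script; the robot and the scene stay as the last script left them, time stands still between calls to the robot, and variables do not carry over. Pictures are saved under pics/ and viewed, at most 10 in all, crops included, and the job is handed in when it is done.

```bash
mkdir -p pics; python3 - <<'E'
from station import *
import cv2
for n in("top","scene"):
    im=read_camera(n); cv2.imwrite(f"pics/{n}0.png",im[:,:,::-1])
    c=camera_info(n); print(n,c)
print(camera_info("wrist"),get_time(),get_ee_rot())
E
```

```text
top {'intrinsics': array([[369.06458878,   0.        , 315.24015821],
       [  0.        , 369.06458878, 204.88544928],
       [  0.        ,   0.        ,   1.        ]]), 'T': array([[-0.00613689,  0.99479981, -0.1016645 ,  0.40093899],
       [-0.9999791 , -0.00631174, -0.0013982 , -0.03760917],
       [-0.00203261,  0.10165379,  0.99481776,  1.10706307],
       [ 0.        ,  0.        ,  0.        ,  1.        ]])}
scene {'intrinsics': array([[454.21525477,   0.        , 318.37212055],
       [  0.        , 454.21525477, 200.51988744],
       [  0.        ,   0.        ,   1.        ]]), 'T': array([[-0.79609174, -0.45101952,  0.40350879,  0.90978733],
       [ 0.60490453, -0.57306946,  0.55288507,  0.50658577],
       [-0.01812339,  0.68423153,  0.72903961,  0.79714833],
       [ 0.        ,  0.        ,  0.        ,  1.        ]])}
{'intrinsics': array([[349.68893485,   0.        , 318.06786223],
       [  0.        , 349.68893485, 195.94555159],
       [  0.        ,   0.        ,   1.        ]]), 'tool_from_camera': array([[-3.65882434e-04,  9.59600831e-01,  2.81364728e-01,
         7.71047196e-02],
       [ 9.99999885e-01,  4.38136806e-04, -1.93890869e-04,
        -1.01521061e-04],
       [-3.09334082e-04,  2.81364625e-01, -9.59600882e-01,
        -1.60099394e-01],
       [ 0.00000000e+00,  0.00000000e+00,  0.00000000e+00,
         1.00000000e+00]])} 0.1 [-1.08296918e-04  1.28053943e-01  9.91766976e-01 -6.64260865e-04]
```

View pics/top0.png

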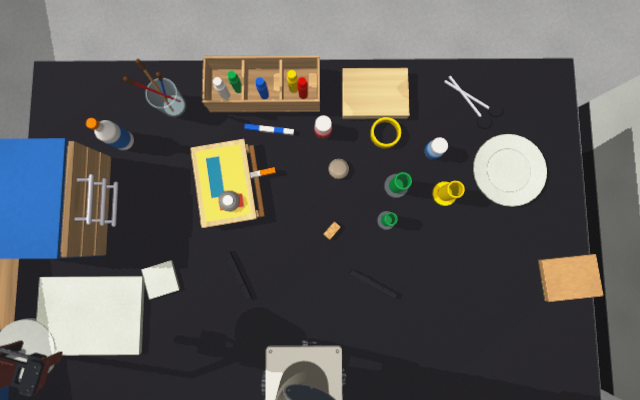

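View pics/scene0.png

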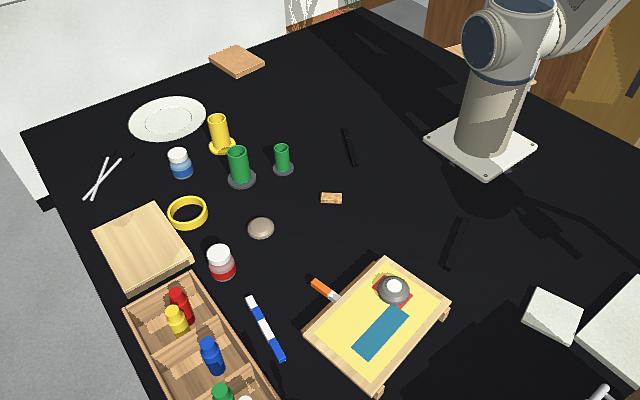

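Top view: the cup-like things are a large green one at (400,183), a small green one at (388,219) and a yellow one at (448,192). The large green cup is the one meant. The orange-capped marker sticks out of the rack at (263,172). The black look-alikes at (242,275) and (375,284) stay put. I'll confirm this in an enlarged crop.

```bash
python3 - <<'E'
import cv2,numpy as np
t=cv2.imread("pics/top0.png");s=cv2.imread("pics/scene0.png")
def c(im,x,y,w,h,W,H): return cv2.resize(im[y:y+h,x:x+w],(W,H),interpolation=cv2.INTER_CUBIC)
a=np.hstack([c(t,240,150,50,37,400,296),c(t,370,165,50,37,400,296)])
b=np.hstack([c(s,295,265,50,37,400,296),c(s,205,135,100,74,400,296)])
cv2.imwrite("pics/crop.png",np.vstack([a,b]))
E
```

```text
(no output)
```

View pics/crop.png

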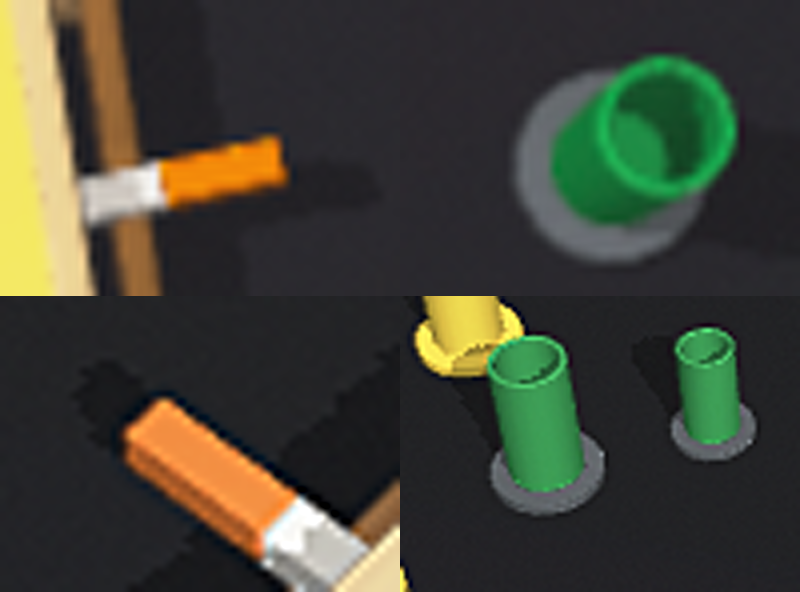

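Crop: the orange cap end centre is at top px (275.2,170.0) and the cap/white joint at (260.4,173.1). The large green cup's mouth is at (403.5,180.7) and its foot at (396,185.7). The lower right crop confirms it is the larger of the two green ones.

```bash
cat > h.py <<'E'
from station import *
import numpy as np, cv2
from scipy.spatial.transform import Rotation as R
def ray(n,u,v,z,T=None):
    c=camera_info(n);K=c["intrinsics"];T=c["T"] if T is None else T
    d=T[:3,:3]@np.array([(u-K[0,2])/K[0,0],-(v-K[1,2])/K[1,1],-1]);o=T[:3,3]
    return o+d*(z-o[2])/d[2]
def wristT():
    p=get_tcp_pos();q=get_ee_rot();T=np.eye(4)
    T[:3,:3]=R.from_quat([*q[1:],q[0]]).as_matrix();T[:3,3]=p
    return T@camera_info("wrist")["tool_from_camera"]
def quat(zdir,ydir):
    z=np.array(zdir,float);z/=np.linalg.norm(z);y=np.array(ydir,float);y-=z*(y@z);y/=np.linalg.norm(y)
    q=R.from_matrix(np.c_[np.cross(y,z),y,z]).as_quat();return [q[3],*q[:3]]
E
python3 - <<'E'
from h import *
np.set_printoptions(precision=4,suppress=True)
for l,n,u,v,z in [("cap","top",275.2,170,.027),("joint","top",260.4,173.1,.027),("paneledge","top",250.6,175.4,.027),
 ("cap_s","scene",313.25,280,.027),("joint_s","scene",295+(300+265)/16,265+(498+527-592)/16,.027),("mouth","top",403.5,180.7,.095),("foot","top",396,185.7,.008),("mouth_s","scene",237,151.2,.095),
 ("panelTR","top",246,140,.044),("panelBR","top",257,218,.044),("jarteal","top",436,147,.07),("small","top",390,218,.07),("yellow","top",457,188,.095),("stone2","top",339,169,.026),("jarred","top",323,124,.07)]:
    print(l,ray(n,u,v,z))
E
```

```text
cap [0.6163 0.0822 0.027 ]
joint [0.6072 0.1261 0.027 ]
paneledge [0.6005 0.1552 0.027 ]
cap_s [0.6233 0.0896 0.027 ]
joint_s [0.6137 0.1324 0.027 ]
mouth [ 0.5702 -0.2814  0.095 ]
foot [ 0.5697 -0.2794  0.008 ]
mouth_s [ 0.5758 -0.2731  0.095 ]
panelTR [0.7032 0.1669 0.044 ]
panelBR [0.4726 0.1322 0.044 ]
jarteal [ 0.6716 -0.3836  0.07  ]
small [ 0.4685 -0.2462  0.07  ]
yellow [ 0.5488 -0.4288  0.095 ]
stone2 [ 0.6182 -0.1074  0.026 ]
jarred [ 0.7417 -0.06    0.07  ]
```

```bash
python3 - <<'E'
from h import *
np.set_printoptions(precision=2,suppress=True)
m=np.array([.203,-.979,0]);perp=np.array([.979,.203,0])
cup=np.array([.571,-.279])
for s in(1,-1):
    q=quat([0,0,-1],-s*perp) # toolx = y x z
    x=np.cross(-s*perp,[0,0,-1]);print("s",s,"toolx.m",x@m)
    print(" hover",inverse_kinematics([.611,.10,.2],q)," grasp",inverse_kinematics([.611,.10,.006],q))
    sg=np.sign(x@m)
    for tilt in(0,.2):
     for az in np.arange(-180,180,15):
      a=np.radians(az);h=np.array([np.cos(a),np.sin(a),0]);z=h*np.cos(tilt)-np.array([0,0,np.sin(tilt)])
      X=sg*np.array([0,0,1.]);Y=np.cross(z,X)
      qq=quat(z,Y)
      r=[]
      for zz in(.26,.15):
        p=np.array([*cup,zz])+z*.019
        r.append(inverse_kinematics(p,qq))
      if all(v is not None for v in r):print("  tilt",tilt,az,r[0],r[1])
E
```

```text
s 1 toolx.m 0.99965
 hover None  grasp None
  tilt 0 -180 [-0.33  1.13  0.91 -0.64  2.57 -2.13] [-0.33  1.28  0.86 -0.56  2.5  -2.04]
  tilt 0 -165 [-0.25  1.09  1.02 -0.83  2.42 -2.26] [-0.25  1.23  0.97 -0.76  2.35 -2.16]
  tilt 0 -150 [-0.18  1.03  1.16 -0.97  2.25 -2.31] [-0.18  1.18  1.11 -0.91  2.18 -2.2 ]
  tilt 0 -135 [-0.11  0.96  1.32 -1.09  2.07 -2.31] [-0.11  1.12  1.27 -1.04  2.01 -2.2 ]
  tilt 0 -120 [-0.05  0.89  1.49 -1.22  1.89 -2.27] [-0.05  1.06  1.45 -1.18  1.84 -2.15]
  tilt 0 -75 [-0.02  0.72  2.01  4.45  1.46 -1.97] [-0.02  0.95  1.96  4.44  1.51 -1.8 ]
  tilt 0 -60 [-0.09  0.69  2.15  4.12  1.4  -1.82] [-0.09  0.95  2.1   4.1   1.52 -1.65]
  tilt 0 -45 [-0.23  0.68  2.27  3.71  1.4  -1.68] [-0.23  0.97  2.2   3.7   1.59 -1.56]
  tilt 0 -30 [-0.43  0.68  2.32  3.24  1.43 -1.58] [-0.43  0.98  2.25  3.23  1.66 -1.56]
  tilt 0 -15 [-0.65  0.68  2.3   2.75  1.42 -1.51] [-0.65  0.98  2.24  2.76  1.64 -1.6 ]
  tilt 0 0 [-0.81  0.68  2.22  2.31  1.41 -1.39] [-0.81  0.96  2.16  2.33  1.55 -1.55]
  tilt 0 15 [-0.91  0.7   2.09  1.95  1.44 -1.25] [-0.91  0.95  2.03  1.96
[... 6087 characters left out ...]
77  1.59  1.16  1.69  2.29] [-0.9   0.94  1.57  1.15  1.63  2.15]
  tilt 0.2 75 [-0.86  0.84  1.42  1.02  1.87  2.3 ] [-0.86  1.    1.4   0.99  1.8   2.18]
  tilt 0.2 90 [-0.79  0.91  1.26  0.89  2.05  2.28] [-0.79  1.06  1.24  0.84  1.97  2.18]
  tilt 0.2 105 [-0.72  0.98  1.11  0.75  2.23  2.22] [-0.72  1.12  1.09  0.7   2.14  2.13]
  tilt 0.2 120 [-0.65  1.04  0.99  0.59  2.38  2.1 ] [-0.65  1.17  0.97  0.53  2.29  2.02]
  tilt 0.2 135 [-0.57  1.07  0.9   0.36  2.5   1.91] [-0.57  1.2   0.88  0.31  2.4   1.85]
  tilt 0.2 150 [-0.49  1.09  0.86  0.06  2.55  1.63] [-0.49  1.22  0.84  0.05  2.45  1.62]
  tilt 0.2 165 [-0.41  1.09  0.88 -0.25  2.53  1.33] [-0.41  1.22  0.85 -0.22  2.43  1.37]
```

```bash
python3 - <<'E'
from h import *
m=np.array([.203,-.979,0]);perp=np.array([.979,.203,0])
q=quat([0,0,-1],perp)
move_pose([.611,.10,.17],q)
T=wristT();np.save("T1.npy",T)
im=read_camera("wrist")
cv2.imwrite("pics/w1.png",im[:,:,::-1]); print(get_time(),get_tcp_pos())
E
```

```text
2.5667 [0.61089351 0.10090485 0.17008009]
```

View pics/w1.png

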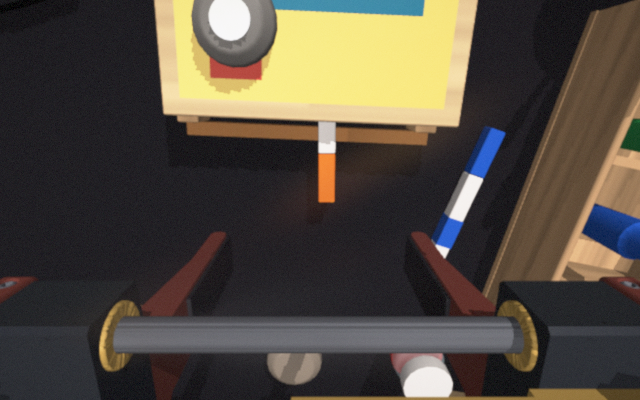

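Wrist view: the cap end centre is at (327,202) and the cap joint at (327,153). The strip's outer edge is at about row 142, the panel edge runs (165,113)–(458,125), and the blue-capped spare is to the right, clear of the fingers.

```bash
python3 - <<'E'
from h import *
np.set_printoptions(precision=4,suppress=True)
T=np.load("T1.npy")
for l,u,v,z in [("cap",327,202,.027),("joint",327,153,.027),("strip",327,142,.012),("strip_cam_left",190,134,.012),("strip_right",427,143,.012),("spareend",440,255,.015),("sparefar",495,130,.015),("stone",294,365,.02)]:
    print(l,ray("wrist",u,v,z,T))
E
```

```text
cap [0.6225 0.0855 0.027 ]
joint [0.613  0.1292 0.027 ]
strip [0.6118 0.1367 0.012 ]
strip_cam_left [0.4893 0.1185 0.012 ]
strip_right [0.7008 0.1543 0.012 ]
spareend [0.7444 0.051  0.015 ]
sparefar [0.7557 0.178  0.015 ]
stone [ 0.6271 -0.1037  0.02  ]
```

```bash
cat >> h.py <<'E'
m=np.array([.2124,-.9772,0]);perp=np.array([.9772,.2124,0]);t=.2
zt=np.array([0,0,-np.cos(t)])-m*np.sin(t)
qg=quat(zt,perp)
E
python3 - <<'E'
from h import *
g=np.array([.6225,.0855,0])-m*.02
p=g+.019*zt; p[2]=.006
move_pose(p+[0,0,.06],qg)
print(movel(p,v=.1,until_force=6),get_tcp_pos(),get_ft_force())
command_gripper(0.0)
print(get_grip_width()*88,get_finger_force(),get_tcp_pos(),get_ft_force())
im=read_camera("wrist");cv2.imwrite("pics/w2.png",im[:,:,::-1]);print(get_time())
E
```

```text
False [0.61750689 0.10870639 0.00579474] [-0.26239739 -0.34699895 -0.19840393]
14.717470878224649 30.000062584877014 [0.61742275 0.1087471  0.00596875] [-0.09647826  0.01621457  0.04396352]
4.975
```

View pics/w2.png

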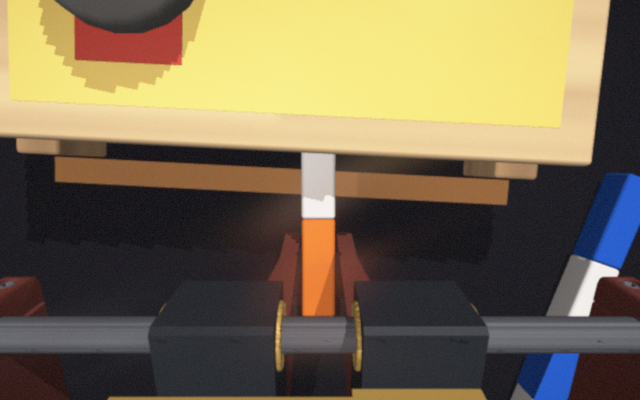

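Wrist view: the marker is held squarely between the fingers at the cap (318,270), width 14.7 mm, and it points straight under the panel. Next I draw it out, lift it and rotate it.

```bash
python3 - <<'E'
from h import *
p=np.array(get_tcp_pos())
print(movel(p+m*.118+[0,0,.001],v=.08,until_force=15),get_ft_force())
p=np.array(get_tcp_pos());print(p);wait(.15)
movel(p+[0,0,.28],v=.2)
print(get_grip_width()*88,get_tcp_pos(),get_time())
for az in(-120,-105,-90):
    a=np.radians(az);h=np.array([np.cos(a),np.sin(a),0]);z=h*np.cos(t)-np.array([0,0,np.sin(t)])
    # marker axis in tool: foot dir = x*cos t + z*sin t = down
    X=(np.array([0,0,-1.])-z*np.sin(t))/np.cos(t)
    q=quat(z,np.cross(z,X))
    for zz in(.29,.15):print(az,inverse_kinematics(np.array([.576,-.275,zz])+.019*z,q))
im=read_camera("wrist");cv2.imwrite("pics/w3.png",im[:,:,::-1])
E
```

```text
False [ 0.48893784  0.40077299 -0.07526586]
[ 0.64233362 -0.00611123  0.00692908]
14.84116244984726 [ 0.64165972 -0.00606402  0.28565515] 8.3
-120 [-0.0559403   0.77329454  1.48501448 -1.11035313  1.78786178  0.78636505]
-120 [-0.0559403   0.97450037  1.46743083 -1.08140024  1.7037016   0.95215501]
-105 [-0.01809418  0.69522852  1.6588506  -1.25795594  1.5981939   0.81217647]
-105 [-0.01809418  0.91674012  1.64079597 -1.25872748  1.53545612  1.00575231]
-90 None
-90 None
```

View pics/w3.png

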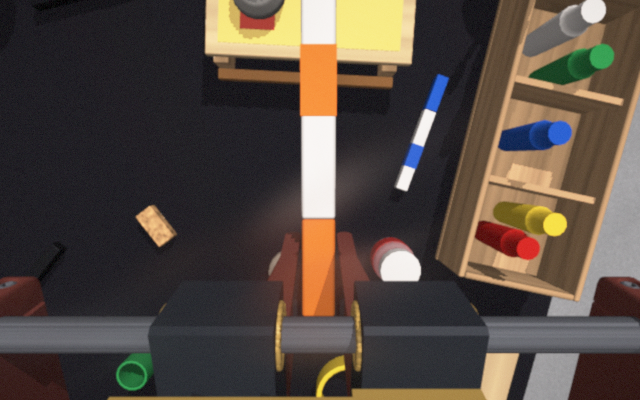

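The marker is fully out and hasn't slipped (cap joint still at (318,218)). The rack, panel and pebble look undisturbed. Corrected against the wrist view, the cup mouth from both fixed cameras agrees at about (0.5755, -0.277).

```bash
cat >> h.py <<'E'
a=np.radians(-115);zf=np.array([np.cos(a)*np.cos(t),np.sin(a)*np.cos(t),-np.sin(t)])
X=(np.array([0,0,-1.])-zf*np.sin(t))/np.cos(t)
qf=quat(zf,np.cross(zf,X))
E
python3 - <<'E'
from h import *
c=np.array([.5755,-.277,.28])
move_pose(c+.019*zf,qf)
movel(np.array([*c[:2],.245])+.019*zf,v=.1)
print(get_tcp_pos()-.019*zf,get_time())
ims=[read_camera(n) for n in("scene","top","wrist")]
s,tp,w=ims
def cr(im,x,y,w,h,W,H): return cv2.resize(im[y:y+h,x:x+w],(W,H),interpolation=cv2.INTER_CUBIC)
o=np.hstack([cr(s,180,50,120,160,390,520),cr(tp,350,120,120,160,390,520)])
cv2.imwrite("pics/w4.png",o[:,:,::-1]);cv2.imwrite("pics/w5.png",w[:,:,::-1])
E
```

```text
[ 0.57532876 -0.27701059  0.24430246] 10.075
```

View pics/w4.png

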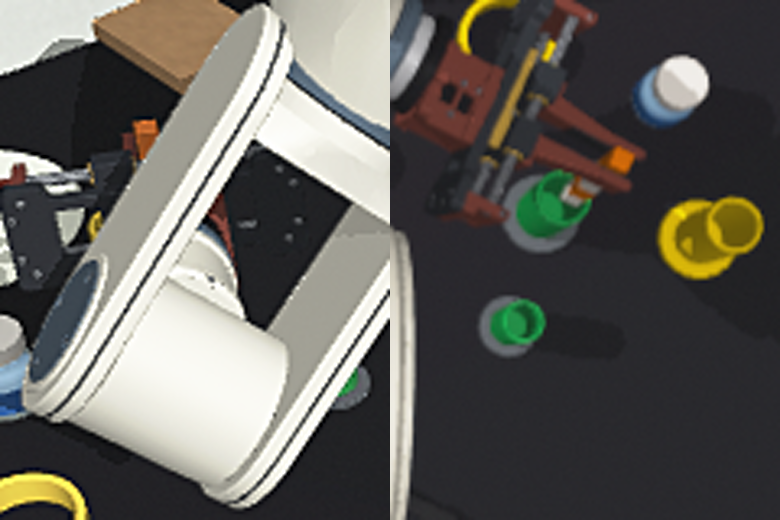

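View pics/w5.png

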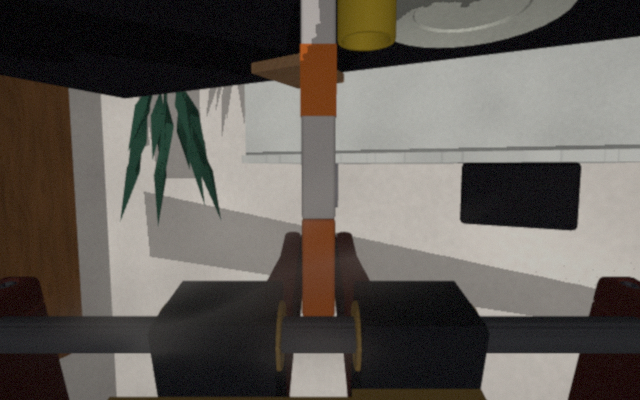

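The held marker is vertical and its foot shows at the mouth of the large green cup (top crop about (568,195)). The wrist view shows no slip. Now I lower it into the tube and release.

```bash
python3 - <<'E'
from h import *
c=np.array([.5755,-.277,.18])
print(movel(c+.019*zf,v=.08,until_force=4),get_tcp_pos()-.019*zf,get_ft_force(),get_ft_torque())
im=read_camera("top");o=cv2.resize(im[140:215,365:465],(800,600),interpolation=cv2.INTER_CUBIC)
cv2.imwrite("pics/w6.png",o[:,:,::-1]);print(get_time())
E
```

```text
False [ 0.57574026 -0.27703351  0.1803378 ] [ 0.42953386  0.40496698 -0.27690456] [ 0.42701944 -0.14608684  0.04537477]
11.2417
```

View pics/w6.png

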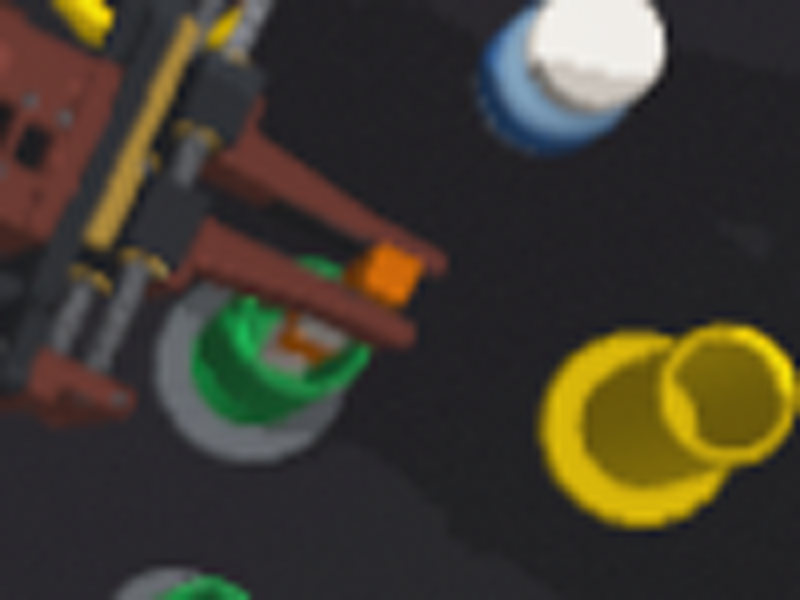

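The marker is inside the mouth and centred at (310,340), and the forces are small. I'll release, back off and check.

```bash
python3 - <<'E'
from h import *
command_gripper(0.6); wait(.4)
p=np.array(get_tcp_pos())
movel(p-.10*zf+[0,0,.03],v=.12)
p=np.array(get_tcp_pos());movel(p+[0.0,.03,.12],v=.2)
wait(.5)
tp=read_camera("top");s=read_camera("scene")
def cr(im,x,y,w,h,W,H): return cv2.resize(im[y:y+h,x:x+w],(W,H),interpolation=cv2.INTER_CUBIC)
o=np.hstack([cr(tp,360,140,90,135,400,600),cr(tp,180,110,120,180,400,600)])
cv2.imwrite("pics/w7.png",o[:,:,::-1]);cv2.imwrite("pics/s7.png",s[:,:,::-1]);print(get_time(),get_ft_force(),get_grip_width())
E
```

```text
14.825 [-0.60515333  0.13777647  0.74149043] 0.5998413097472656
```

View pics/w7.png

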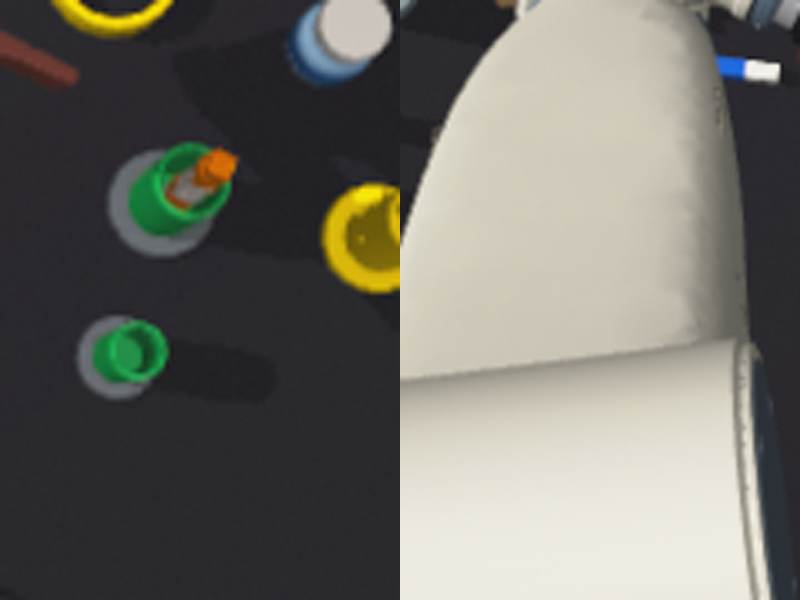

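The marker stands cap up in the large green cup (crop (205,180)). The cup is upright and the gripper is clear.

```bash
python3 -c "
from station import *
print(job_done(),get_time())"
```

```text
the job is handed in; nothing more can be done
the job is handed in; nothing more can be done
```

The orange-capped marker was drawn out from under the panel and now stands cap up in the larger green cup; the job was handed in at about 15 s, but the judge's verdict wasn't shown, and the panel and pebble were last seen undisturbed just after the draw (the arm hid them in the final picture).

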